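# Slide the standing magnifier over the cursor frame

### The job

Bring the tall standing magnifier into place for inspecting the slide rule's cursor frame: push it gently across the desk, low down and only against its heavy round foot, until seen from above the whole cursor frame lies within the round green glass, well centred. Keep the magnifier upright and standing on the desk all the way, never lifting it and keeping off its slim pillar, arm and glass, and do not disturb the cursor frame or any of the other things on the desk.

Things in the scene. Friction and masses are not known exactly. Their poses are not given: they have to be found in the camera images.
- magnifier: Tall slim standing magnifier, 235 mm high in all, about 0.7 kg, loose on the desk. Its foot is a round dark steel disc 68 mm across and 22 mm thick (side upright up to 19 mm). Origin: centre of the foot's underside, on the pillar's axis; z up along the pillar; x points the way the side arm reaches out, towards the lens. It slides on the desk with ordinary friction and tips if pushed high up.
- upper: All of the magnifier above its foot, rigidly fixed to it: steel pillar 10 mm across on the foot's axis (a brass collar 22 mm across, 10 mm high at its root; a brass clamp 18 mm across at 196 to 218 mm above the desk), a side arm and the flat green lens. Origin: on the pillar's axis at the top face of the foot, 22 mm above the desk. Not to be touched.
- lens (a point): Centre of the round green glass lens, 81 mm across over its brass rim, lying level 207 mm above the desk and 80 mm out from the pillar's axis along the magnifier's x.
- frame: The slide rule's cursor frame: an open rectangle of bright metal bars, 40 mm (its x) by 36 mm (its y) and 8 mm high, lying flat and loose on a taped-down sheet of white paper (the paper is flat on the desk and hinders nothing). Origin: centre of its underside.
- brace_a: Brass slide rule end brace, 12 x 44 x 10 mm, lying loose just beyond the cursor frame (to its left, away from the magnifier). Origin: centre of its underside; long along its y. To be left alone.
- brace_b: The other brass end brace, same size, lying next to the first. To be left alone.
- rule: White slide rule stock, 9 mm high, lying loose at the right: two outer rails 280 mm long (its y) and 42 mm over both (its x), with the slide drawn out 50 mm beyond them along +y. Origin: underside, middle of the two rails. To be left alone.
- case: Chrome screwdriver set case, 75 (x) x 130 (y) x 20 mm, loose at the left. Origin: centre of its underside. To be left alone.
- bottle: Small amber bottle with black cap, 40 mm across, 95 mm high, standing loose. Origin: centre of its underside. To be left alone.
- cup: Aluminium pencil cup, 66 mm across, 85 mm high (pencils to 143 mm), standing loose. Origin: centre of its underside. To be left alone.
- driver: Red-handled jeweller's screwdriver, 130 mm long, lying loose at the far right along its x. To be left alone.
There are look-alikes about, which are no part of the job. Of the things that look like the magnifier, the middle-sized one is meant.

How it is judged:
By the outcome, as a careful person would: the job done as asked, in the order asked, and still so for the second after the job is handed in, with the robot touching nothing.
It also fails if it takes over 64 s, if anything falls off the work surface, if the arm or the gripper's body presses on something with over 40 N, if the wrist force passes 120 N, or if a joint passes its speed limit or range.

### The arm

A 7-joint arm with a two-finger parallel gripper is mounted at the origin on the work surface. World frame = base frame: x ahead of the robot, y to its left, z up, the work surface at z = 0. Lengths are in m, angles in rad, forces in N, time in s.
With the tool pointing down it reaches from about 0.425 to 0.925 m from the base axis. Payload 6.8 kg.
Tool frame: the origin (TCP) lies between the finger pads; the fingertips stand 11 mm ahead of it and the grasp point (between the pads) lies 8 mm behind it; z points along the fingers, y is the line along which they close (so a half turn about z gives the same grasp; the last joint's range is limited). The gripper opens to 85 mm and grips with 20 to 120 N. Pads are 22 mm wide; open, the fingers measure 114 mm over their backs; the gripper's body (76 mm by 85 mm) begins 54 mm behind the grasp point. The pads swing forward as they close: fully open they stand 13 mm farther back than shut.
Start: joints at [1.13, 0.477, 0.022, 1.555, -0.011, 1.109, -0.083], TCP at [0.221, -0.638, 0.211] pointing down, gripper open.
Joint ranges: [-2.96, 2.96], [-0.34, 2.1], [-1.41, 1.46], [0.24, 2.44], [-1.37, 4.51], [0.17, 1.92], [-2.96, 2.96]. Speed limits (rad/s): [2.39, 2.39, 3.14, 3.14, 3.14, 3.14, 3.14].

### API

Orientations are given as a rotation vector (axis times angle).
In Python, from bench import r gives the robot as it stands.
- The arm moves only by the tool send_rows, never from a script. Its argument "deltas" is a list of rows, each an object of numbers: "dx", "dy", "dz": the shift along the world's x, y, z in mm; "rx", "ry", "rz": the turn, a rotation vector about the world's x, y, z in degrees. A call has 1 to 5 rows; each row is the pose to reach, as a shift and turn from the pose commanded when the call began; what a row does not reach only later rows make up. A row lasts 1/12 s, in which the tool goes at most 41.7 mm and 7.16 degrees, less where a joint would pass 70% of its speed; a pose out of reach is approached as far as the arm can. A call with a gripper value outside its range is refused whole. "jaw" is the finger opening in mm, from 0 to 85.4, set as the call begins (left out, the last holds). The fingers move at their own pace and stop on an object; "newtons" is the grip in N (left out, the last holds). Time passes only in rows, so rows that repeat a pose let the fingers close. It gives the time, the measured TCP pose, the force, the opening and the grip force at its end, in the units of the state.
- r.get_obs(): the state, without advancing time (a new reading comes with each control period).
- r.grab_frame(name): name is "scene" or "top"; returns a dict with "frame" (480x640x3 uint8, blue, green, red), "z_map" (480x640 float32, m along the optical axis (not along the pixel's ray), 0 where there is no reading), "vertical_fov" (degrees; the focal length in pixels is half the picture's height over the tangent of half this angle, whatever the lens; pixels are square), "cx", "cy" (the principal point, pixels), "xyz" and "orientation" of the camera in the world. Camera axes: x right, y down, z forward; pixel columns grow to the right and rows downward; lengths in m; the calibration is good to about 2 mm. A picture is of the moment at which its call begins.
- r.hand_in(): hands the job in; it is judged then, once.
The state is a dict: "clock": time; "joints": joint angles; "qvel": joint speeds; "tau": joint torques, N m; "tcp_pos": TCP position; "orientation": TCP orientation; "contact_force": force on the tool from outside, world axes, zero at the start; "moment": the same for the moment, N m; "grip_width": finger opening in m; "gripper_force": force on a finger pad.
Only numpy, scipy, OpenCV 4.12 (cv2) and the standard library are available. Lean on these libraries where they do the work, as an engineer would, in place of code of your own. Each camera call takes 0.05 s, during which the arm holds its last target. There are 200 camera calls.

## Working session

There is one attempt and no reset: what is moved stays moved. The work goes in short steps, Python scripts to look and compute and a tool call to move; the robot and the scene stay as the last step left them, time stands still between calls to the robot, and variables do not carry over. Pictures are saved under pics/ and viewed, at most 10 in all, crops included, and the job is handed in when it is done.

Besides the shell and the picture viewer there is one more tool, called after "Call:" as a command line: name --argument value ..., lists and objects as JSON in quotes. send_rows: Moves the arm, as the interface text tells. Its arguments: {"type":"object","properties":{"deltas":{"type":"array","items":{"type":"object","properties":{"dx":{"type":"number"},"dy":{"type":"number"},"dz":{"type":"number"},"rx":{"type":"number"},"ry":{"type":"number"},"rz":{"type":"number"}}}},"jaw":{"type":"number"},"newtons":{"type":"number"}},"required":["deltas"]}

```bash
mkdir -p pics
cat > h.py <<'E'
import numpy as np, cv2
from scipy.spatial.transform import Rotation as R
from bench import r
def cloud(n):
    f=r.grab_frame(n); z=f['z_map']; h,w=z.shape
    F=h/2/np.tan(np.radians(f['vertical_fov'])/2)
    v,u=np.mgrid[:h,:w]
    P=np.stack([(u-f['cx'])/F*z,(v-f['cy'])/F*z,z],-1)
    o=np.array(f['orientation']); M=R.from_rotvec(o).as_matrix() if o.size==3 else (o if o.shape==(3,3) else R.from_quat(o).as_matrix())
    W=P@M.T+np.array(f['xyz']); W[z==0]=np.nan
    return f,W
E
python3 - <<'E'
from h import *
print(r.get_obs())
for n in('top','scene'):
    f,W=cloud(n); cv2.imwrite(f'pics/{n}0.png',f['frame']); np.save(f'{n}0.npy',W)
    print(n,f['xyz'],f['orientation'],f['vertical_fov'],f['cx'],f['cy'])
E
```

```text
{'clock': 0.0, 'joints': array([ 1.1298986 ,  0.47777538,  0.02234901,  1.55647723, -0.01150665,
        1.10935089, -0.08309563]), 'qvel': array([ 2.06761658e-03,  7.84117170e-05,  1.14753592e-03, -3.11429894e-04,
        2.44757039e-03, -2.07149898e-03, -7.15971533e-04]), 'tau': array([-8.50591005e-04, -5.96467602e+01,  1.60715651e+00, -2.81198841e+01,
        1.23611200e-02,  9.38104960e-03,  4.09365998e-05]), 'tcp_pos': array([ 0.22027619, -0.63734815,  0.20993166]), 'orientation': array([-3.09639257e+00, -5.20067925e-01,  7.02413660e-04]), 'contact_force': array([-0.48701104,  0.65817256,  0.0840193 ]), 'moment': array([ 0.05140129, -0.00768473,  0.01110789]), 'gripper_force': 0.0, 'grip_width': 0.08538963434609922}
top [0.44841819 0.00596554 1.18714785] [-2.2026289   2.16231325 -0.06484643] 56.93232805660652 317.68482973272904 237.60210081449324
scene [0.99334198 0.2494558  0.94630969] [-1.40501559 -2.37476221  0.72338807] 56.93742076243046 315.28020695654845 236.85472025507448
```

View pics/top0.png

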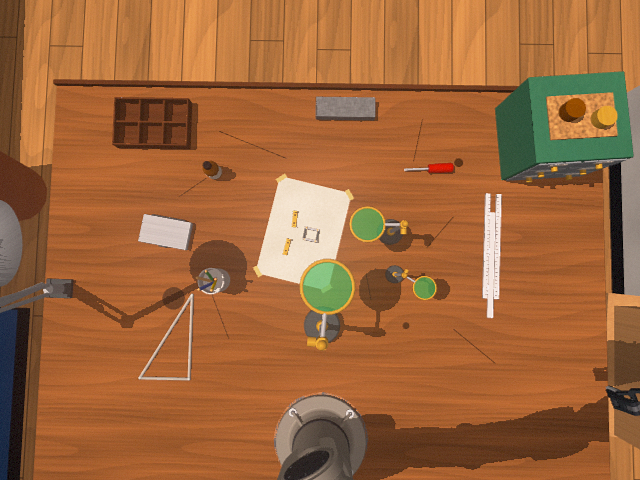

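View pics/scene0.png

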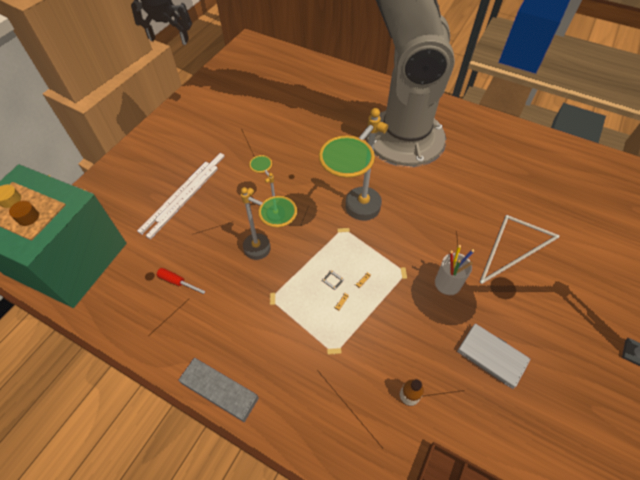

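Candidates (lens pixel in the top view): large magnifier (327,286), medium (367,224, foot about 393,233) and small (425,288). The medium one fits the description. The cursor frame is at (311,235) and the braces are at (295,219) and (287,246). Next I measure and check with a crop.

```bash
cat > m.py <<'E'
from h import *
def circ(P):
    A=np.c_[2*P,np.ones(len(P))]; s=np.linalg.lstsq(A,(P**2).sum(1),rcond=None)[0]
    return s[:2],np.sqrt(s[2]+s[:2]@s[:2])
def fit(P,n=4):   # circle centre of the outline of a filled disc
    h=cv2.convexHull((P*1e3).astype(np.float32))[:,0]
    return circ(h/1e3)
def look(n):
    f,W=cloud(n); I=f['frame'].astype(int); b,g,rd=I[...,0],I[...,1],I[...,2]
    green=(g>rd+40)&(g>b+40)
    k,l,st,c=cv2.connectedComponentsWithStats(green.astype(np.uint8))
    for i in range(1,k):
        if st[i,4]<150 or st[i,4]>3500: continue
        p=W[l==i]; p=p[~np.isnan(p[:,0])]
        z=np.median(p[:,2]); 
        p=p[abs(p[:,2]-z)<.012]
        if z>.05 and len(p): print(n,'lens',c[i].round(),'z%.3f'%z,'ctr(minEnclosing)',np.array(cv2.minEnclosingCircle((p[:,:2]*1e3).astype(np.float32))[0]).round(1),'mean',(p[:,:2].mean(0)*1e3).round(1), 'n',len(p), 'r',cv2.minEnclosingCircle((p[:,:2]*1e3).astype(np.float32))[1])
    return f,W
def foot(W,c,n):
    # points of steel foot side/top near guess c
    d=np.hypot(W[...,0]-c[0],W[...,1]-c[1]); m=(d<.06)&(W[...,2]>.012)&(W[...,2]<.026)
    p=W[m][:,:2]; cc,rr=cv2.minEnclosingCircle((p*1e3).astype(np.float32)); t=W[(d<.03)&(W[...,2]>.06)&(W[...,2]<.19)]
    print(n,'foot',np.round(cc,1),round(rr,1),len(p),'pillar',np.round(np.median(t,0)*1e3,1),len(t))
    return np.array(cc)/1e3
def frame(f,W,n,c=(.455,.02)):
    d=np.hypot(W[...,0]-c[0],W[...,1]-c[1]); m=(d<.036)&(W[...,2]>.004)&(W[...,2]<.014)
    p=W[m][:,:2]; rc=cv2.minAreaRect((p*1e3).astype(np.float32)); print(n,'frame',rc,len(p))
E
python3 - <<'E'
from m import *
for n in('top','scene'):
    f,W=look(n); c=foot(W,(.46,-.175),n); foot(W,c,n); frame(f,W,n)
    if n=='top':
        cv2.imwrite('pics/c1.png',cv2.resize(f['frame'][180:350,260:460],None,fx=4,fy=3.5,interpolation=2))
        for u,v in[(311,235),(393,238),(367,224),(396,275),(425,288),(320,345),(327,286)]: print(u,v,W[v,u].round(3))
        m=(W[...,0]>.12)&(W[...,0]<.5)&(W[...,1]<-.1)&(W[...,1]>-.5); print('max z',np.nanmax(W[m][:,2]))
        for lo,hi in[((.1,-.12),(.42,.08)),((.25,-.4),(.40,-.14))]:
            q=W[(W[...,0]>lo[0])&(W[...,0]<hi[0])&(W[...,1]>lo[1])&(W[...,1]<hi[1])&(W[...,2]>.04)]; print(q.min(0),q.max(0))
E
```

```text
top lens [367. 224.] z0.210 ctr(minEnclosing) [547.6 -94. ] mean [547.5 -94.5] n 732 r 34.20295333862305
top lens [327. 286.] z0.293 ctr(minEnclosing) [411.5  -6.3] mean [411.4  -6.4] n 1821 r 48.38844299316406
top lens [424. 288.] z0.147 ctr(minEnclosing) [ 406.8 -235.8] mean [ 407.  -235.6] n 320 r 23.540802001953125
top foot [ 467.3 -182.3] 54.0 217 pillar [ 439.1 -185.4  149.1] 54
top foot [ 470.2 -181.7] 57.0 249 pillar [ 442.3 -187.9  149.3] 32
top frame ((472.0812683105469, 26.897674560546875), (18.705116271972656, 52.51906204223633), 24.97209930419922) 11
311 235 [ 0.536  0.035 -0.001]
393 238 [ 0.53  -0.182  0.021]
367 224 [ 0.547 -0.094  0.211]
396 275 [ 0.434 -0.185  0.054]
425 288 [ 0.406 -0.237  0.148]
320 345 [0.301 0.006 0.33 ]
327 286 [ 0.412 -0.006  0.291]
max z 0.16898656201726614
[ 0.29003576 -0.06057767  0.04004753] [0.41999973 0.05026597 0.33062372]
[ 0.38003936 -0.26069942  0.14035186] [ 0.39946941 -0.20906336  0.15244108]
scene lens [346. 155.] z0.294 ctr(minEnclosing) [411.  -6.] mean [411.9  -5.3] n 1222 r 47.50104522705078
scene lens [260. 163.] z0.147 ctr(minEnclosing) [ 405.4 -234.9] mean [ 406.4 -234.9] n 170 r 22.73023796081543
scene lens [277. 211.] z0.210 ctr(minEnclosing) [546.8 -93.4] mean [547.4 -93.5] n 593 r 32.957786560058594
scene foot [ 517.6 -174.3] 14.9 21 pillar [ 436.7 -185.5  144.9] 97
scene foot [ 545.7 -173.2] 34.4 418 pillar [ 545.5 -169.4  129.2] 36
scene frame ((452.134765625, 18.8280029296875), (62.4857177734375, 63.26073455810547), 43.862152099609375) 46
```

View pics/c1.png

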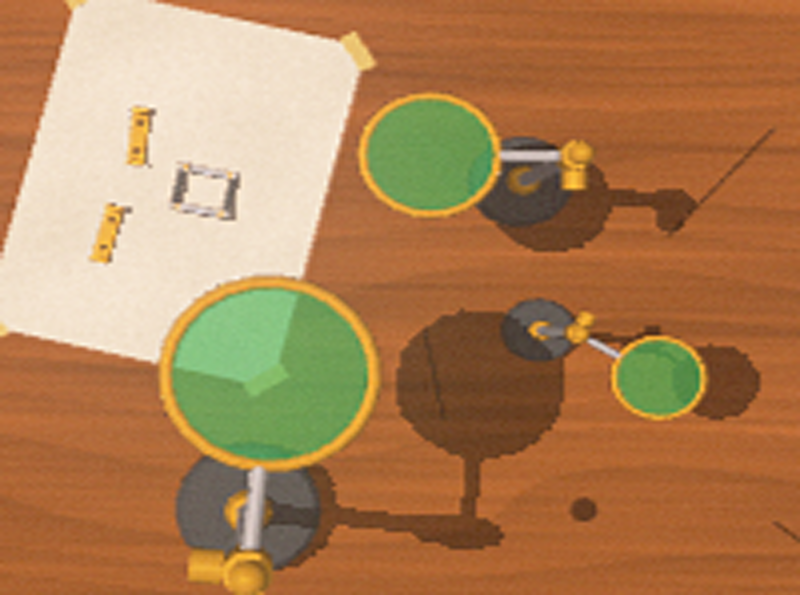

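The crop confirms the choice. The medium magnifier's lens is at image (367,224), its foot at about (391,231), and its clamp at (404,228). The larger one is at (327,286) and the smaller at (425,288).

```bash
cat >> m.py <<'E'
def frame2(f,W,n,c=(.536,.035)):
    I=f['frame'].astype(int); g=cv2.cvtColor(f['frame'],cv2.COLOR_BGR2GRAY)
    d=np.hypot(W[...,0]-c[0],W[...,1]-c[1]); m=(d<.034)&(W[...,2]>.003)&(W[...,2]<.015)
    p=W[m]; rc=cv2.minAreaRect((p[:,:2]*1e3).astype(np.float32)); print(n,'frame',np.round(rc[0],1),np.round(rc[1],1),round(rc[2],1),len(p),'mean',(p.mean(0)*1e3).round(1))
def foot2(W,n,c=(.545,-.173)):
    for _ in range(2):
        d=np.hypot(W[...,0]-c[0],W[...,1]-c[1]); m=(d<.045)&(W[...,2]>.010)&(W[...,2]<.028)
        p=W[m]; cc,rr=cv2.minEnclosingCircle((p[:,:2]*1e3).astype(np.float32)); c=np.array(cc)/1e3
    print(n,'foot',np.round(cc,1),round(rr,1),len(p))
E
python3 - <<'E'
from m import *
for n in('top','scene'):
    f,W=look(n); foot2(W,n); frame2(f,W,n)
q=R.from_rotvec(r.get_obs()['orientation']); print(q.as_matrix().round(3)); y=q.as_matrix()[:,1]; print(np.degrees(np.arctan2(y[1],y[0])))
E
```

```text
top lens [367. 224.] z0.210 ctr(minEnclosing) [547.6 -94.2] mean [547.5 -94.5] n 731 r 34.02528381347656
top lens [327. 286.] z0.293 ctr(minEnclosing) [411.4  -6.4] mean [411.4  -6.5] n 1824 r 48.50735855102539
top lens [424. 288.] z0.147 ctr(minEnclosing) [ 407. -236.] mean [ 407.1 -235.7] n 321 r 23.672475814819336
top foot [ 548.  -173.6] 33.7 286
top frame [538.5  35.1] [59.2 64.3] 1.0 154 mean [537.5  36.4   6.4]
scene lens [346. 155.] z0.294 ctr(minEnclosing) [411.4  -5.1] mean [411.8  -5.2] n 1220 r 47.669921875
scene lens [260. 163.] z0.147 ctr(minEnclosing) [ 406.1 -234.9] mean [ 406.4 -234.9] n 170 r 21.543277740478516
scene lens [277. 210.] z0.210 ctr(minEnclosing) [546.8 -94.1] mean [547.4 -93.7] n 595 r 33.22951126098633
scene foot [ 546.6 -173.7] 34.6 464
scene frame [535.4  34.3] [60.2 59.7] 56.7 202 mean [536.1  35.2   6.5]
[[ 0.945  0.327 -0.   ]
 [ 0.327 -0.945  0.001]
 [-0.    -0.001 -1.   ]]
-70.93104280516562
```

Call:
send_rows --deltas '[{"dz": 30}, {"dz": 60, "rz": 6, "dx": 10, "dy": 10}, {"dx": 40, "dy": 43, "dz": 60, "rz": 12}, {"dx": 75, "dy": 81, "dz": 60, "rz": 19}, {"dx": 110, "dy": 120, "dz": 60, "rz": 25}]' --jaw 50

```text
$.deltas[0]: bad value
```

Call:
send_rows --deltas '[{"dx": 24, "dy": 26, "rz": 6}, {"dx": 48, "dy": 52, "rz": 12}, {"dx": 72, "dy": 78, "rz": 18}, {"dx": 95, "dy": 104, "rz": 24}, {"dx": 115, "dy": 125, "rz": 30}]'

```text
$.deltas[0]: bad value
```

Call:
send_rows --deltas '[{"dx": 24, "dy": 26, "rz": 6}, {"dx": 48, "dy": 52, "rz": 12}, {"dx": 72, "dy": 78, "rz": 18}, {"dx": 95, "dy": 104, "rz": 21}, {"dx": 110, "dy": 119, "rz": 21}]'

```text
$.deltas[0]: bad value
```

Call:
send_rows --deltas '[{"rx": 6, "ry": 0.5}, {"rx": 12, "ry": 1}, {"rx": 18, "ry": 1.5, "dz": -30}, {"rx": 24.9, "ry": 2.1, "dz": -60}, {"rx": 24.9, "ry": 2.1, "dz": -80}]'

```text
$.deltas[0]: bad value
```

Call:
send_rows --deltas '[{"dx": 0, "dy": 0, "dz": 30, "rx": 0, "ry": 0, "rz": 0}, {"dx": 10, "dy": 10, "dz": 60, "rx": 0, "ry": 0, "rz": 6}, {"dx": 40, "dy": 43, "dz": 60, "rx": 0, "ry": 0, "rz": 12}, {"dx": 75, "dy": 81, "dz": 60, "rx": 0, "ry": 0, "rz": 19}, {"dx": 110, "dy": 120, "dz": 60, "rx": 0, "ry": 0, "rz": 25}]' --jaw 50

```text
clock: 0.72
tcp_pos: [0.3154, -0.5348, 0.2716]
orientation: [2.908, 1.185, 0.0]
contact_force: [1.4, 0.1, 0.2]
grip_width: 0.0499
gripper_force: 0.0
```

Call:
send_rows --deltas '[{"dx": 24, "dy": 26, "dz": 0, "rx": 0, "ry": 0, "rz": 6}, {"dx": 48, "dy": 52, "dz": 0, "rx": 0, "ry": 0, "rz": 12}, {"dx": 72, "dy": 78, "dz": 0, "rx": 0, "ry": 0, "rz": 18}, {"dx": 95, "dy": 104, "dz": 0, "rx": 0, "ry": 0, "rz": 24}, {"dx": 115, "dy": 125, "dz": 0, "rx": 0, "ry": 0, "rz": 30}]'

```text
clock: 1.13
tcp_pos: [0.4314, -0.408, 0.2711]
orientation: [2.501, 1.901, 0.001]
contact_force: [0.2, -0.3, 0.4]
grip_width: 0.05
gripper_force: 0.0
```

Call:
send_rows --deltas '[{"dx": 24, "dy": 26, "dz": 0, "rx": 0, "ry": 0, "rz": 6}, {"dx": 48, "dy": 52, "dz": 0, "rx": 0, "ry": 0, "rz": 12}, {"dx": 72, "dy": 78, "dz": 0, "rx": 0, "ry": 0, "rz": 18}, {"dx": 95, "dy": 104, "dz": 0, "rx": 0, "ry": 0, "rz": 21}, {"dx": 110, "dy": 119, "dz": 0, "rx": 0, "ry": 0, "rz": 21}]'

```text
clock: 1.55
tcp_pos: [0.5422, -0.2873, 0.2711]
orientation: [-2.113, -2.325, -0.003]
contact_force: [0.6, 0.6, -0.1]
grip_width: 0.05
gripper_force: 0.0
```

Call:
send_rows --deltas '[{"dx": 0, "dy": 0, "dz": 0, "rx": 6, "ry": 0.5, "rz": 0}, {"dx": 0, "dy": 0, "dz": 0, "rx": 12, "ry": 1, "rz": 0}, {"dx": 0, "dy": 0, "dz": -30, "rx": 18, "ry": 1.5, "rz": 0}, {"dx": 0, "dy": 0, "dz": -60, "rx": 24.9, "ry": 2.1, "rz": 0}, {"dx": 0, "dy": 0, "dz": -80, "rx": 24.9, "ry": 2.1, "rz": 0}]'

```text
clock: 1.97
tcp_pos: [0.5363, -0.297, 0.1843]
orientation: [-1.889, -2.043, -0.42]
contact_force: [-1.5, -1.7, -1.5]
grip_width: 0.0503
gripper_force: 0.0
```

Run:
```python
from m import *
o=r.get_obs(); print(o['tcp_pos'],R.from_rotvec(o['orientation']).as_matrix().round(3),o['joints'].round(2))
f,W=cloud('scene'); cv2.imwrite('pics/s2.png',f['frame'])
```

```text
[ 0.53628268 -0.2970065   0.18434059] [[-0.069  0.997 -0.038]
 [ 0.901  0.079  0.427]
 [ 0.429 -0.005 -0.903]] [ 0.87  0.62 -0.42  1.5  -0.13  1.32  0.62]
```

View pics/s2.png

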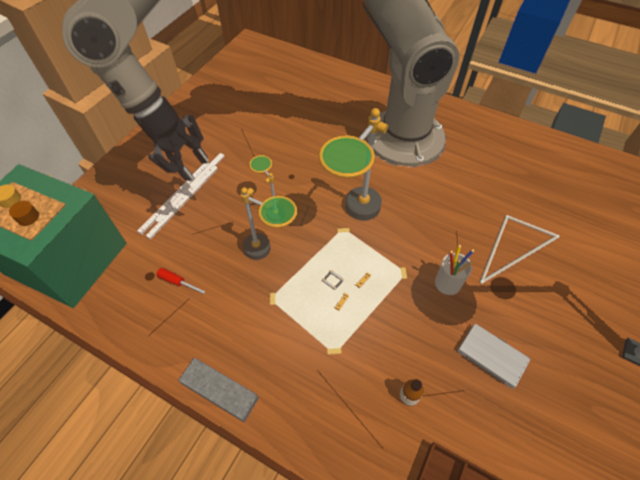

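The fingers are at (185,160), over open desk behind the medium magnifier, and clear of everything. Its foot is at (257,245).

Call:
send_rows --deltas '[{"dx": 6, "dy": 4, "dz": -30, "rx": 0, "ry": 0, "rz": 0}, {"dx": 12, "dy": 8, "dz": -60, "rx": 0, "ry": 0, "rz": 0}, {"dx": 15, "dy": 10, "dz": -90, "rx": 0, "ry": 0, "rz": 0}, {"dx": 15, "dy": 10, "dz": -115, "rx": 0, "ry": 0, "rz": 0}, {"dx": 15, "dy": 10, "dz": -130, "rx": 0, "ry": 0, "rz": 0}]'

```text
clock: 2.43
tcp_pos: [0.5543, -0.2801, 0.0594]
orientation: [-1.881, -2.059, -0.418]
contact_force: [-0.3, -0.6, -0.4]
grip_width: 0.0499
gripper_force: 0.0
```

Call:
send_rows --deltas '[{"dx": 0, "dy": 0, "dz": 0, "rx": 0, "ry": 0, "rz": 0}, {"dx": 0, "dy": 0, "dz": 0, "rx": 0, "ry": 0, "rz": 0}, {"dx": 0, "dy": 0, "dz": 0, "rx": 0, "ry": 0, "rz": 0}, {"dx": 0, "dy": 0, "dz": 0, "rx": 0, "ry": 0, "rz": 0}]'

```text
clock: 2.77
tcp_pos: [0.556, -0.2823, 0.0631]
orientation: [-1.886, -2.062, -0.421]
contact_force: [0.4, -0.2, 0.8]
grip_width: 0.0504
gripper_force: 0.0
```

Run:
```python
from m import *
o=r.get_obs(); print(o['tcp_pos'],R.from_rotvec(o['orientation']).as_matrix().round(3),o['contact_force'])
for n in('scene','top'):
    f,W=cloud(n); foot2(W,n)
    t=o['tcp_pos']; d=np.linalg.norm(W[...,:2]-t[:2],axis=-1); m=(d<.08)&(W[...,2]>.012); p=W[m]; print(n,len(p)); 
    if len(p): print(p.min(0),p[p[:,2].argsort()[:8]].round(3))
f,_=cloud('scene'); cv2.imwrite('pics/s3.png',cv2.resize(f['frame'][100:320,120:400],None,fx=2.5,fy=2.5))
```

```text
[ 0.55599683 -0.28227071  0.063139  ] [[-0.081  0.996 -0.033]
 [ 0.904  0.088  0.419]
 [ 0.42   0.005 -0.907]] [ 0.44481298 -0.22953894  0.83169353]
scene foot [ 546.  -172.9] 35.4 466
scene 2929
[ 0.49129203 -0.36226363  0.01696488] [[ 0.535 -0.206  0.017]
 [ 0.55  -0.208  0.017]
 [ 0.557 -0.205  0.02 ]
 [ 0.541 -0.207  0.021]
 [ 0.54  -0.204  0.021]
 [ 0.561 -0.203  0.022]
 [ 0.555 -0.204  0.022]
 [ 0.549 -0.204  0.023]]
top foot [ 548.  -173.4] 33.7 285
top 2299
[ 0.49282923 -0.36213749  0.01429688] [[ 0.542 -0.207  0.014]
 [ 0.539 -0.205  0.023]
 [ 0.584 -0.299  0.081]
 [ 0.583 -0.296  0.083]
 [ 0.583 -0.29   0.087]
 [ 0.583 -0.292  0.089]
 [ 0.528 -0.287  0.089]
 [ 0.582 -0.282  0.092]]
```

View pics/s3.png

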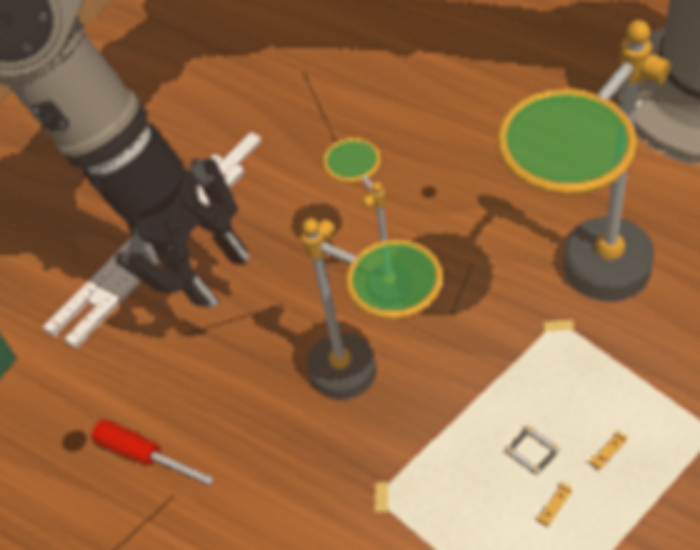

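The fingers straddle the line behind the medium foot at crop (340,365), clear of the rule and the driver. Now a guarded descent.

Run:
```python
from m import *
t=r.get_obs()['tcp_pos']
f,W=cloud('scene'); m=(abs(W[...,0]-t[0])<.05)&(W[...,1]<-.215)&(W[...,1]>-.32)&(W[...,2]>.015); p=W[m]; print(p[p[:,2].argsort()[:8]].round(3), 'max y',p[p[:,1].argsort()[-5:]].round(3))
```

```text
[[ 0.529 -0.306  0.081]
 [ 0.528 -0.3    0.083]
 [ 0.53  -0.296  0.084]
 [ 0.529 -0.293  0.084]
 [ 0.585 -0.287  0.086]
 [ 0.584 -0.285  0.086]
 [ 0.531 -0.301  0.086]
 [ 0.529 -0.296  0.086]] max y [[ 0.582 -0.282  0.101]
 [ 0.584 -0.282  0.096]
 [ 0.586 -0.282  0.093]
 [ 0.583 -0.282  0.09 ]
 [ 0.581 -0.28   0.093]]
```

Call:
send_rows --deltas '[{"dx": 0, "dy": 0, "dz": -15, "rx": 0, "ry": 0, "rz": 0}, {"dx": 0, "dy": 0, "dz": -28, "rx": 0, "ry": 0, "rz": 0}, {"dx": 0, "dy": 0, "dz": -34, "rx": 0, "ry": 0, "rz": 0}, {"dx": 0, "dy": 0, "dz": -36, "rx": 0, "ry": 0, "rz": 0}, {"dx": 0, "dy": 0, "dz": -36, "rx": 0, "ry": 0, "rz": 0}]'

```text
clock: 3.38
tcp_pos: [0.5539, -0.281, 0.0235]
orientation: [-1.883, -2.057, -0.419]
contact_force: [0.5, 0.1, -0.2]
grip_width: 0.0499
gripper_force: 0.0
```

Call:
send_rows --deltas '[{"dx": 1, "dy": 0, "dz": -3, "rx": 0, "ry": 0, "rz": 0}, {"dx": 1, "dy": 0, "dz": -5, "rx": 0, "ry": 0, "rz": 0}, {"dx": 1, "dy": 0, "dz": -6, "rx": 0, "ry": 0, "rz": 0}, {"dx": 1, "dy": 0, "dz": -7, "rx": 0, "ry": 0, "rz": 0}, {"dx": 1, "dy": 0, "dz": -7, "rx": 0, "ry": 0, "rz": 0}]'

```text
clock: 3.8
tcp_pos: [0.5557, -0.2816, 0.0179]
orientation: [-1.884, -2.059, -0.419]
contact_force: [-0.3, 0.0, 0.4]
grip_width: 0.05
gripper_force: 0.0
```

Run:
```python
from m import *
o=r.get_obs();t=o['tcp_pos'];print(t,o['contact_force'])
f,W=cloud('scene'); m=(abs(W[...,0]-t[0])<.05)&(W[...,1]<-.21)&(W[...,1]>-.32)&(W[...,2]>.006); p=W[m]; print(p[p[:,2].argsort()[:12]].round(3))
f,_=cloud('scene'); cv2.imwrite('pics/s4.png',cv2.resize(f['frame'][150:270,170:300],None,fx=5,fy=5))
```

```text
[ 0.55568135 -0.28156701  0.0178984 ] [-0.3456029   0.00516509  0.38993787]
[[ 0.523 -0.284  0.007]
 [ 0.531 -0.303  0.039]
 [ 0.529 -0.298  0.04 ]
 [ 0.531 -0.299  0.041]
 [ 0.531 -0.305  0.042]
 [ 0.529 -0.294  0.043]
 [ 0.531 -0.301  0.044]
 [ 0.581 -0.283  0.045]
 [ 0.531 -0.308  0.045]
 [ 0.529 -0.29   0.045]
 [ 0.585 -0.283  0.045]
 [ 0.53  -0.299  0.045]]
```

View pics/s4.png

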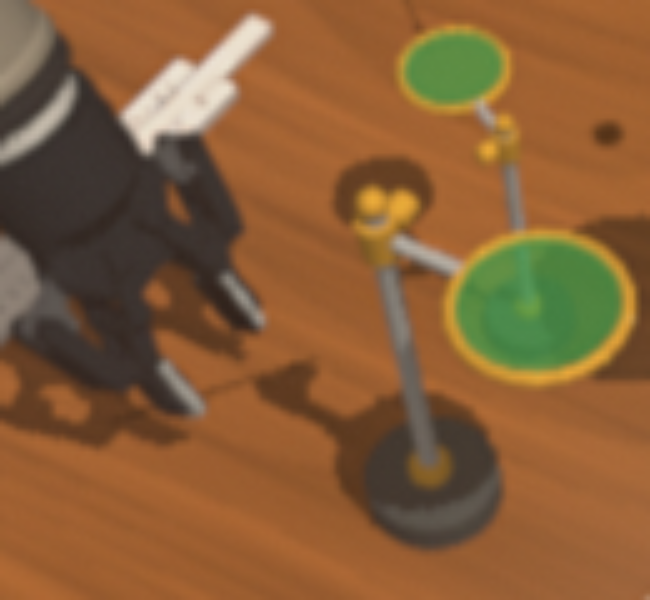

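Run:
```python
from m import *
f=r.grab_frame('scene'); F=240/np.tan(np.radians(f['vertical_fov'])/2); M=R.from_rotvec(f['orientation']).as_matrix(); C=np.array(f['xyz'])
for (u,v),xs in {(210,232):(.581,.588),(222.4,214.6):(.523,.531)}.items():
    d=M@[(u-f['cx'])/F,(v-f['cy'])/F,1]
    for x in xs: print(u,v,(C+d*(x-C[0])/d[0]).round(4))
```

```text
210 232 [ 0.581  -0.2846  0.0394]
210 232 [ 0.588  -0.2755  0.0548]
222.4 214.6 [ 0.523 -0.288  0.041]
222.4 214.6 [ 0.531  -0.2789  0.0564]
```

Call:
send_rows --deltas '[{"dx": 0, "dy": 0, "dz": -1, "rx": 0, "ry": 0, "rz": 0}, {"dx": 0, "dy": 0, "dz": -2, "rx": 0, "ry": 0, "rz": 0}, {"dx": 0, "dy": 0, "dz": -3, "rx": 0, "ry": 0, "rz": 0}, {"dx": 0, "dy": 0, "dz": -4, "rx": 0, "ry": 0, "rz": 0}, {"dx": 0, "dy": 0, "dz": -4, "rx": 0, "ry": 0, "rz": 0}]'

```text
clock: 4.37
tcp_pos: [0.5555, -0.2815, 0.0136]
orientation: [-1.884, -2.058, -0.419]
contact_force: [0.6, -0.0, 0.5]
grip_width: 0.0496
gripper_force: 0.0
```

Run:
```python
from m import *
o=r.get_obs();t=o['tcp_pos'];print(t,o['contact_force'],o['moment'])
for n in('scene','top'):
    f,W=cloud(n); np.save(n+'4.npy',W); m=(abs(W[...,0]-t[0])<.06)&(W[...,1]<-.215)&(W[...,1]>-.36)&(W[...,2]>.012); p=W[m]
    for lo in np.arange(.01,.13,.01):
        q=p[(p[:,2]>lo)&(p[:,2]<lo+.01)]
        if len(q): print(n,lo.round(2),len(q),'x',q[:,0].min().round(3),q[:,0].max().round(3),'y',q[:,1].min().round(3),q[:,1].max().round(3))
```

```text
[ 0.55551727 -0.28147866  0.0136234 ] [ 0.58557054 -0.04377555  0.49294191] [-0.47572913 -0.0930884  -0.00335373]
scene 0.03 7 x 0.528 0.59 y -0.301 -0.282
scene 0.04 44 x 0.517 0.594 y -0.311 -0.281
scene 0.05 67 x 0.516 0.595 y -0.311 -0.282
scene 0.06 62 x 0.516 0.595 y -0.321 -0.286
scene 0.07 72 x 0.506 0.614 y -0.326 -0.292
scene 0.08 141 x 0.499 0.615 y -0.333 -0.294
scene 0.09 132 x 0.497 0.615 y -0.337 -0.295
scene 0.1 126 x 0.496 0.615 y -0.338 -0.3
scene 0.11 131 x 0.496 0.615 y -0.334 -0.304
scene 0.12 177 x 0.496 0.615 y -0.352 -0.306
top 0.03 1 x 0.584 0.584 y -0.301 -0.301
top 0.04 27 x 0.52 0.593 y -0.297 -0.281
top 0.05 27 x 0.52 0.596 y -0.309 -0.284
top 0.06 38 x 0.519 0.596 y -0.303 -0.287
top 0.07 30 x 0.506 0.602 y -0.323 -0.292
top 0.08 134 x 0.503 0.616 y -0.33 -0.293
top 0.09 64 x 0.501 0.615 y -0.331 -0.296
top 0.1 99 x 0.498 0.615 y -0.325 -0.3
top 0.11 108 x 0.497 0.615 y -0.33 -0.304
top 0.12 167 x 0.497 0.615 y -0.35 -0.308
```

Call:
send_rows --deltas '[{"dx": 0, "dy": 0, "dz": -1, "rx": 0, "ry": 0, "rz": 0}, {"dx": 0, "dy": 0, "dz": -2, "rx": 0, "ry": 0, "rz": 0}, {"dx": 0, "dy": 0, "dz": -3, "rx": 0, "ry": 0, "rz": 0}, {"dx": 0, "dy": 0, "dz": -4, "rx": 0, "ry": 0, "rz": 0}, {"dx": 0, "dy": 0, "dz": -4, "rx": 0, "ry": 0, "rz": 0}]'

```text
clock: 4.88
tcp_pos: [0.5555, -0.2815, 0.0096]
orientation: [-1.884, -2.059, -0.419]
contact_force: [0.4, 0.6, -0.3]
grip_width: 0.0501
gripper_force: 0.0
```

Run:
```python
from m import *
o=r.get_obs();t=o['tcp_pos'];print(t,o['contact_force'])
f=r.grab_frame('scene'); F=240/np.tan(np.radians(f['vertical_fov'])/2); M=R.from_rotvec(f['orientation']).as_matrix(); C=np.array(f['xyz'])
I=cv2.resize(f['frame'][150:270,170:300],None,fx=5,fy=5); Q=R.from_rotvec(o['orientation']).as_matrix()
for s in(-25,25):
  for a,col in((11,(0,0,255)),(0,(255,255,0)),(-8,(255,0,255)),(-20,(0,255,0))):
    p=M.T@(t+Q@np.array([11,s,a])/1e3-C); u=F*p[0]/p[2]+f['cx']; v=F*p[1]/p[2]+f['cy']
    cv2.circle(I,(int((u-170+.5)*5),int((v-150+.5)*5)),4,col,-1)
cv2.imwrite('pics/s5.png',I)
```

```text
[ 0.55552218 -0.28149406  0.00962706] [ 0.42734456  0.5533111  -0.25420319]
```

View pics/s5.png

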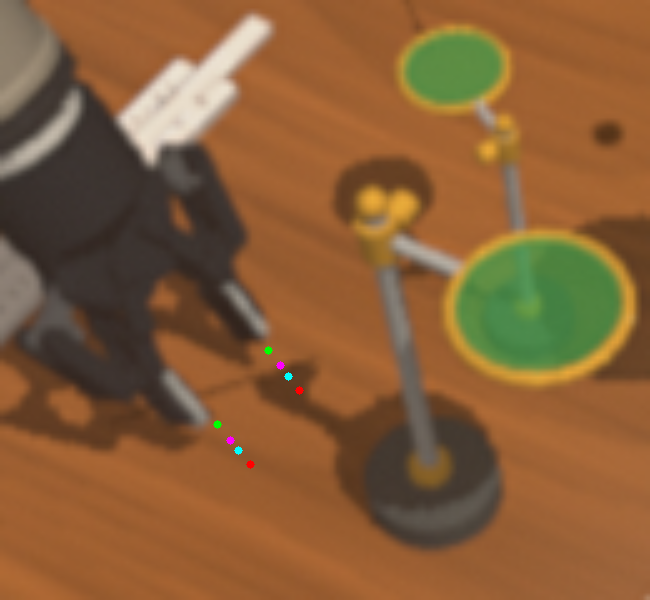

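The projected nominal fingertips (red dots, crop (250,464) and (299,390)) lie about 20 mm past the real tips at (205,420) and (262,335). So the pads end roughly 22 mm behind the TCP and the arm can go lower. I check the hand's front profile first, then descend.

Run:
```python
import numpy as np
W=np.load('scene4.npy')
for lo in np.arange(.03,.45,.03):
    m=(abs(W[...,0]-.555)<.1)&(W[...,1]<-.21)&(W[...,2]>lo)&(W[...,2]<lo+.03); p=W[m]
    if len(p): print(lo.round(2),p[:,1].max().round(3),np.sort(p[:,1])[-5:].round(3))
W=np.load('scene0.npy'); m=(abs(W[...,0]-.547)<.05)&(abs(W[...,1]+.18)<.06)&(W[...,2]>.19)&(W[...,2]<.26)&(W[...,1]<-.14); p=W[m]; print('clamp',p.min(0),p.max(0))
```

```text
0.03 -0.281 [-0.282 -0.282 -0.281 -0.281 -0.281]
0.06 -0.286 [-0.289 -0.289 -0.289 -0.288 -0.286]
0.09 -0.295 [-0.299 -0.298 -0.298 -0.298 -0.295]
0.12 -0.306 [-0.31  -0.31  -0.309 -0.308 -0.306]
0.15 -0.311 [-0.312 -0.311 -0.311 -0.311 -0.311]
0.18 -0.316 [-0.317 -0.317 -0.316 -0.316 -0.316]
0.21 -0.332 [-0.334 -0.333 -0.333 -0.333 -0.332]
0.24 -0.339 [-0.345 -0.344 -0.344 -0.343 -0.339]
0.27 -0.357 [-0.359 -0.359 -0.358 -0.357 -0.357]
0.3 -0.364 [-0.365 -0.365 -0.365 -0.364 -0.364]
0.33 -0.359 [-0.36  -0.36  -0.36  -0.359 -0.359]
0.36 -0.359 [-0.361 -0.361 -0.36  -0.36  -0.359]
0.39 -0.356 [-0.358 -0.357 -0.357 -0.357 -0.356]
0.42 -0.351 [-0.353 -0.353 -0.352 -0.351 -0.351]
0.45 -0.351 [-0.353 -0.353 -0.352 -0.352 -0.351]
clamp [ 0.52466196 -0.18391097  0.19080565] [ 0.55603623 -0.14012651  0.23786197]
```

Call:
send_rows --deltas '[{"dx": 0, "dy": 0, "dz": -4, "rx": 0, "ry": 0, "rz": 0}, {"dx": 0, "dy": 0, "dz": -8, "rx": 0, "ry": 0, "rz": 0}, {"dx": 0, "dy": 0, "dz": -11, "rx": 0, "ry": 0, "rz": 0}, {"dx": 0, "dy": 0, "dz": -12, "rx": 0, "ry": 0, "rz": 0}, {"dx": 0, "dy": 0, "dz": -12, "rx": 0, "ry": 0, "rz": 0}]'

```text
clock: 5.35
tcp_pos: [0.5553, -0.2814, -0.0027]
orientation: [-1.884, -2.058, -0.419]
contact_force: [-0.4, -0.6, 0.1]
grip_width: 0.0496
gripper_force: 0.0
```

Call:
send_rows --deltas '[{"dx": 0, "dy": 0, "dz": -2, "rx": 0, "ry": 0, "rz": 0}, {"dx": 0, "dy": 0, "dz": -4, "rx": 0, "ry": 0, "rz": 0}, {"dx": 0, "dy": 0, "dz": -5, "rx": 0, "ry": 0, "rz": 0}, {"dx": 0, "dy": 0, "dz": -6, "rx": 0, "ry": 0, "rz": 0}, {"dx": 0, "dy": 0, "dz": -6, "rx": 0, "ry": 0, "rz": 0}]'

```text
clock: 5.77
tcp_pos: [0.5555, -0.2815, -0.0083]
orientation: [-1.884, -2.059, -0.419]
contact_force: [0.0, -0.1, -0.0]
grip_width: 0.05
gripper_force: 0.0
```

Call:
send_rows --deltas '[{"dx": 0, "dy": 0, "dz": -1, "rx": 0, "ry": 0, "rz": 0}, {"dx": 0, "dy": 0, "dz": -2, "rx": 0, "ry": 0, "rz": 0}, {"dx": 0, "dy": 0, "dz": -3, "rx": 0, "ry": 0, "rz": 0}, {"dx": 0, "dy": 0, "dz": -3, "rx": 0, "ry": 0, "rz": 0}]'

```text
clock: 6.1
tcp_pos: [0.5555, -0.2815, -0.0113]
orientation: [-1.884, -2.059, -0.419]
contact_force: [-0.4, -0.3, -0.2]
grip_width: 0.0501
gripper_force: 0.0
```

Run:
```python
from m import *
o=r.get_obs();t=o['tcp_pos'];print(t,o['contact_force'])
f=r.grab_frame('scene'); F=240/np.tan(np.radians(f['vertical_fov'])/2); M=R.from_rotvec(f['orientation']).as_matrix(); C=np.array(f['xyz'])
I=cv2.resize(f['frame'][150:270,170:300],None,fx=5,fy=5,interpolation=2); Q=R.from_rotvec(o['orientation']).as_matrix()
for s in(-25,25):
  for x,a,col in((11,-23,(0,0,255)),(-11,-23,(255,255,0)),):
    w=t+Q@np.array([x,s,a])/1e3; print(w.round(4)); p=M.T@(w-C); u=F*p[0]/p[2]+f['cx']; v=F*p[1]/p[2]+f['cy']
    cv2.circle(I,(int((u-170+.5)*5),int((v-150+.5)*5)),3,col,-1)
cv2.imwrite('pics/s6.png',I)
```

```text
[ 0.55554502 -0.28151343 -0.01131813] [-0.35407136 -0.28287468 -0.19186989]
[ 0.5306 -0.2835  0.0141]
[ 0.5323 -0.3033  0.0048]
[ 0.5804 -0.2791  0.0142]
[ 0.5822 -0.2989  0.0049]
```

View pics/s6.png

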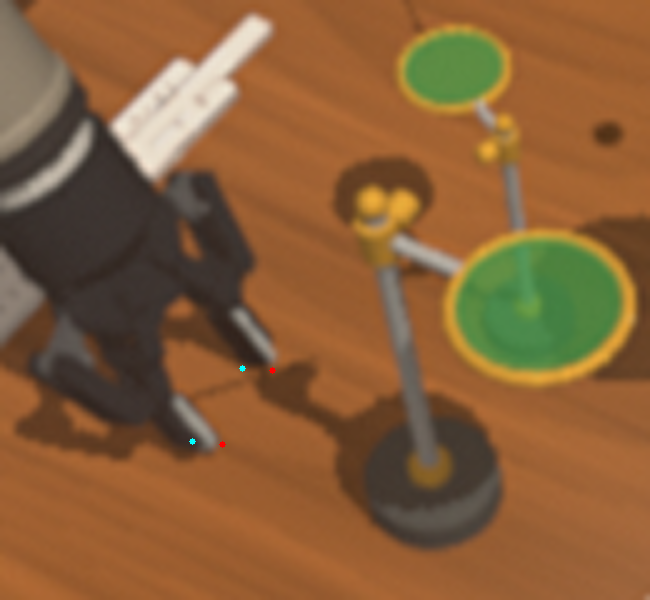

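The red dots, which mark the assumed leading corners, sit within 2–3 mm of the real tips at crop (215,445) and (272,362). I lower 3 mm more, then approach the foot.

Call:
send_rows --deltas '[{"dx": 0, "dy": 0, "dz": -1, "rx": 0, "ry": 0, "rz": 0}, {"dx": 0, "dy": 0, "dz": -2, "rx": 0, "ry": 0, "rz": 0}, {"dx": 0, "dy": 0, "dz": -3, "rx": 0, "ry": 0, "rz": 0}, {"dx": 0, "dy": 0, "dz": -3, "rx": 0, "ry": 0, "rz": 0}]'

```text
clock: 6.48
tcp_pos: [0.5555, -0.2815, -0.0143]
orientation: [-1.884, -2.059, -0.419]
contact_force: [0.2, 0.3, 0.2]
grip_width: 0.0499
gripper_force: 0.0
```

Call:
send_rows --deltas '[{"dx": -1, "dy": 12, "dz": 0, "rx": 0, "ry": 0, "rz": 0}, {"dx": -3, "dy": 30, "dz": 0, "rx": 0, "ry": 0, "rz": 0}, {"dx": -4, "dy": 48, "dz": 0, "rx": 0, "ry": 0, "rz": 0}, {"dx": -5, "dy": 60, "dz": 0, "rx": 0, "ry": 0, "rz": 0}, {"dx": -5.5, "dy": 65, "dz": 0, "rx": 0, "ry": 0, "rz": 0}]'

```text
clock: 6.9
tcp_pos: [0.55, -0.213, -0.0137]
orientation: [-1.88, -2.06, -0.42]
contact_force: [-0.9, 0.0, 0.8]
grip_width: 0.05
gripper_force: 0.0
```

Call:
send_rows --deltas '[{"dx": 0, "dy": 2, "dz": 0, "rx": 0, "ry": 0, "rz": 0}, {"dx": -0.4, "dy": 5, "dz": 0, "rx": 0, "ry": 0, "rz": 0}, {"dx": -0.7, "dy": 8, "dz": 0, "rx": 0, "ry": 0, "rz": 0}, {"dx": -0.9, "dy": 11, "dz": 0, "rx": 0, "ry": 0, "rz": 0}, {"dx": -1, "dy": 13, "dz": 0, "rx": 0, "ry": 0, "rz": 0}]'

```text
clock: 7.32
tcp_pos: [0.5492, -0.2038, -0.0142]
orientation: [-1.885, -2.058, -0.42]
contact_force: [-0.3, -0.2, 0.7]
grip_width: 0.0501
gripper_force: 0.0
```

Call:
send_rows --deltas '[{"dx": -0.2, "dy": 2, "dz": 0, "rx": 0, "ry": 0, "rz": 0}, {"dx": -0.4, "dy": 5, "dz": 0, "rx": 0, "ry": 0, "rz": 0}, {"dx": -0.7, "dy": 8, "dz": 0, "rx": 0, "ry": 0, "rz": 0}, {"dx": -1, "dy": 11, "dz": 0, "rx": 0, "ry": 0, "rz": 0}, {"dx": -1.2, "dy": 14, "dz": 0, "rx": 0, "ry": 0, "rz": 0}]'

```text
clock: 7.73
tcp_pos: [0.5485, -0.1914, -0.0142]
orientation: [-1.888, -2.06, -0.419]
contact_force: [0.1, -5.1, -1.1]
grip_width: 0.0501
gripper_force: 2.3
```

Run:
```python
from m import *
o=r.get_obs();t=o['tcp_pos'];print(t,o['contact_force'])
for n in('top','scene'):
    f,W=look(n); foot2(W,n); frame2(f,W,n)
```

```text
[ 0.54848159 -0.19137988 -0.01416495] [ 0.0533514  -5.0607641  -1.10559416]
top lens [366. 225.] z0.210 ctr(minEnclosing) [546.2 -91. ] mean [545.8 -91.3] n 732 r 34.23039245605469
top lens [327. 286.] z0.293 ctr(minEnclosing) [411.5  -6.3] mean [411.4  -6.4] n 1813 r 48.35004425048828
top lens [424. 287.] z0.147 ctr(minEnclosing) [ 407.3 -235.2] mean [ 407.2 -235.6] n 322 r 23.67934799194336
top foot [ 545.  -181.6] 42.1 301
top frame [536.   33.2] [58.9 62.1] 42.3 158 mean [537.7  35.1   6.1]
scene lens [346. 155.] z0.294 ctr(minEnclosing) [410.6  -6.4] mean [412.   -5.3] n 1224 r 48.15262222290039
scene lens [260. 163.] z0.147 ctr(minEnclosing) [ 406.1 -235.3] mean [ 406.3 -234.9] n 174 r 22.541418075561523
scene lens [280. 211.] z0.210 ctr(minEnclosing) [544.8 -89.2] mean [545.3 -89.1] n 610 r 32.8062629699707
scene foot [ 545.4 -177.6] 43.5 511
scene frame [536.8  36.8] [62.9 61.4] 52.8 201 mean [537.1  36.3   6.5]
```

Call:
send_rows --deltas '[{"dx": -0.3, "dy": 4, "dz": 0, "rx": 0, "ry": 0, "rz": 0}, {"dx": -0.6, "dy": 8, "dz": 0, "rx": 0, "ry": 0, "rz": 0}, {"dx": -0.9, "dy": 12, "dz": 0, "rx": 0, "ry": 0, "rz": 0}, {"dx": -1.2, "dy": 16, "dz": 0, "rx": 0, "ry": 0, "rz": 0}, {"dx": -1.5, "dy": 20, "dz": 0, "rx": 0, "ry": 0, "rz": 0}]'

```text
clock: 8.25
tcp_pos: [0.5465, -0.1699, -0.0141]
orientation: [-1.885, -2.059, -0.419]
contact_force: [0.6, -4.1, -0.3]
grip_width: 0.0499
gripper_force: 2.5
```

Call:
send_rows --deltas '[{"dx": -0.3, "dy": 4, "dz": 0, "rx": 0, "ry": 0, "rz": 0}, {"dx": -0.6, "dy": 8, "dz": 0, "rx": 0, "ry": 0, "rz": 0}, {"dx": -0.9, "dy": 12, "dz": 0, "rx": 0, "ry": 0, "rz": 0}, {"dx": -1.2, "dy": 16, "dz": 0, "rx": 0, "ry": 0, "rz": 0}, {"dx": -1.5, "dy": 20, "dz": 0, "rx": 0, "ry": 0, "rz": 0}]'

```text
clock: 8.67
tcp_pos: [0.5449, -0.1491, -0.0141]
orientation: [-1.884, -2.059, -0.419]
contact_force: [0.9, -4.4, -0.9]
grip_width: 0.0498
gripper_force: 2.4
```

```bash
cat >> m.py <<'E'
def frame3(f,W,n,c=(.537,.0355)):
    c=np.array(c)
    for _ in range(4):
        q=W[...,:2]-c; m=(np.hypot(q[...,0],q[...,1])<.029)&(W[...,2]>.004)&(W[...,2]<.012); p=W[m]
        rc=cv2.minAreaRect((p[:,:2]*1e3).astype(np.float32)); c=(p[:,:2].min(0)+p[:,:2].max(0))/2
    print(n,'frame3',np.round(rc[0],1),np.round(rc[1],1),round(rc[2],1),'mean',(p.mean(0)*1e3).round(1),len(p))
E
python3 - <<'E'
from m import *
o=r.get_obs();t=o['tcp_pos'];print(t,o['contact_force'])
for n in('top','scene'):
    f,W=look(n); frame3(f,W,n); W0=np.load(n+'0.npy'); frame3(f,W0,n+'0')
E
```

```text
[ 0.54488282 -0.14909086 -0.01413084] [ 0.89306299 -4.36227854 -0.86783271]
top lens [347. 226.] z0.210 ctr(minEnclosing) [542.2 -48.7] mean [541.8 -48.6] n 737 r 34.380149841308594
top lens [327. 286.] z0.293 ctr(minEnclosing) [411.3  -6.3] mean [411.4  -6.4] n 1826 r 48.59724807739258
top lens [424. 288.] z0.147 ctr(minEnclosing) [ 407.  -236.1] mean [ 407.1 -235.7] n 323 r 23.748069763183594
top frame3 [542.3  36.1] [41.7 54.4] 72.9 mean [538.2  37.2   7.3] 102
top0 frame3 [535.8  37. ] [46.4 46.7] 63.5 mean [537.9  38.3   7.6] 101
scene lens [346. 155.] z0.294 ctr(minEnclosing) [411.3  -5.4] mean [411.8  -5.2] n 1224 r 47.48429870605469
scene lens [260. 163.] z0.148 ctr(minEnclosing) [ 406.5 -234. ] mean [ 406.4 -234.8] n 173 r 21.706327438354492
scene lens [298. 217.] z0.210 ctr(minEnclosing) [541.1 -47.4] mean [541.4 -46.6] n 629 r 33.40687942504883
scene frame3 [530.8  35.4] [51.1 49.1] 0.0 mean [535.5  36.3   7.3] 146
scene0 frame3 [537.5  36.4] [47.2 49.9] 60.9 mean [537.1  35.6   7.3] 143
```

Run:
```python
from m import *
for n in('top','scene'):
    f=r.grab_frame(n); F=240/np.tan(np.radians(f['vertical_fov'])/2); M=R.from_rotvec(f['orientation']).as_matrix(); C=np.array(f['xyz'])
    I=cv2.imread(f'pics/{n}0.png')
    p=M.T@(np.array([.537,.036,.008])-C); u0,v0=F*p[0]/p[2]+f['cx'],F*p[1]/p[2]+f['cy']
    a=16; x0,y0=int(u0)-a,int(v0)-a; B=cv2.resize(I[y0:y0+2*a,x0:x0+2*a],None,fx=4,fy=4,interpolation=cv2.INTER_CUBIC).astype(int)
    paper=np.median(B.reshape(-1,3),0); D=np.abs(B-paper).sum(2); m=(D>70).astype(np.uint8)
    k,l,st,c=cv2.connectedComponentsWithStats(m); 
    best=min((i for i in range(1,k) if st[i,4]>150),key=lambda i:np.hypot(*(c[i]-4*a)))
    ys,xs=np.where(l==best); P=[]
    for x,y in zip(xs,ys):
        d=M@[((x+.5)/4-.5+x0-f['cx'])/F,((y+.5)/4-.5+y0-f['cy'])/F,1]; P.append((C+d*(.007-C[2])/d[2])[:2]*1e3)
    P=np.array(P,np.float32); rc=cv2.minAreaRect(P); print(n,np.round(rc[0],1),np.round(rc[1],1),round(rc[2],1),'mean',P.mean(0).round(1),'px',u0,v0)
    cv2.imwrite(f'pics/k{n}.png',np.hstack([B.astype(np.uint8),np.repeat((l==best)[...,None]*255,3,2).astype(np.uint8)]))
a=cv2.imread('pics/ktop.png');b=cv2.imread('pics/kscene.png');cv2.imwrite('pics/k.png',cv2.resize(np.vstack([a,b]),None,fx=2,fy=2))
```

```text
top [539.8  47.2] [20.6 39.8] 80.9 mean [540.7  49.4] px 310.62602477261726 234.3904652409958
scene [537.8  36.4] [45.7 40.2] 79.4 mean [538.1  36.5] px 332.2345325313484 279.08363908848423
```

View pics/k.png

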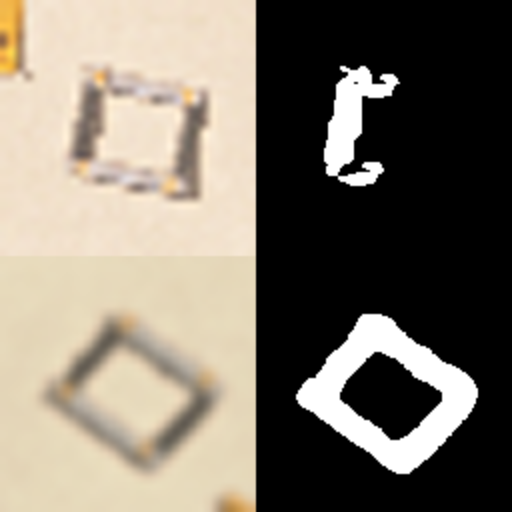

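Call:
send_rows --deltas '[{"dx": -0.2, "dy": 4, "dz": 0, "rx": 0, "ry": 0, "rz": 0}, {"dx": -0.4, "dy": 8, "dz": 0, "rx": 0, "ry": 0, "rz": 0}, {"dx": -0.6, "dy": 12, "dz": 0, "rx": 0, "ry": 0, "rz": 0}, {"dx": -0.8, "dy": 16, "dz": 0, "rx": 0, "ry": 0, "rz": 0}, {"dx": -1, "dy": 20, "dz": 0, "rx": 0, "ry": 0, "rz": 0}]'

```text
clock: 9.28
tcp_pos: [0.5441, -0.13, -0.0141]
orientation: [-1.886, -2.059, -0.419]
contact_force: [0.1, -5.2, 0.4]
grip_width: 0.05
gripper_force: 2.4
```

Call:
send_rows --deltas '[{"dx": -0.2, "dy": 4, "dz": 0, "rx": 0, "ry": 0, "rz": 0}, {"dx": -0.4, "dy": 8, "dz": 0, "rx": 0, "ry": 0, "rz": 0}, {"dx": -0.6, "dy": 12, "dz": 0, "rx": 0, "ry": 0, "rz": 0}, {"dx": -0.8, "dy": 16, "dz": 0, "rx": 0, "ry": 0, "rz": 0}, {"dx": -1, "dy": 20, "dz": 0, "rx": 0, "ry": 0, "rz": 0}]'

```text
clock: 9.7
tcp_pos: [0.5429, -0.1092, -0.0141]
orientation: [-1.884, -2.059, -0.419]
contact_force: [-0.9, -4.6, -0.7]
grip_width: 0.0501
gripper_force: 2.4
```

Run:
```python
from m import *
o=r.get_obs();t=o['tcp_pos'];print(t,o['contact_force'])
for n in('top','scene'):
    f,W=look(n)
```

```text
[ 0.54291435 -0.10916054 -0.01410635] [-0.87307638 -4.5920269  -0.69833608]
top lens [329. 227.] z0.210 ctr(minEnclosing) [540.1  -8.9] mean [540.1  -8.8] n 741 r 34.183082580566406
top lens [327. 286.] z0.293 ctr(minEnclosing) [411.5  -6.6] mean [411.5  -6.4] n 1817 r 48.55726623535156
top lens [424. 288.] z0.147 ctr(minEnclosing) [ 407. -236.] mean [ 407.1 -235.5] n 322 r 23.67725372314453
scene lens [346. 155.] z0.294 ctr(minEnclosing) [410.8  -6.1] mean [411.9  -5.4] n 1226 r 47.835453033447266
scene lens [260. 163.] z0.148 ctr(minEnclosing) [ 407.3 -234.4] mean [ 406.6 -234.9] n 174 r 21.91229820251465
scene lens [315. 224.] z0.210 ctr(minEnclosing) [539.2  -7. ] mean [539.7  -6.7] n 653 r 33.02334213256836
```

The crop shows the whole frame in both cameras, centred near (537.7, 35.3) mm. The remaining push is about (-2, +43) mm.

Call:
send_rows --deltas '[{"dx": -0.2, "dy": 4, "dz": 0, "rx": 0, "ry": 0, "rz": 0}, {"dx": -0.4, "dy": 8, "dz": 0, "rx": 0, "ry": 0, "rz": 0}, {"dx": -0.6, "dy": 12, "dz": 0, "rx": 0, "ry": 0, "rz": 0}, {"dx": -0.8, "dy": 16, "dz": 0, "rx": 0, "ry": 0, "rz": 0}, {"dx": -1, "dy": 20, "dz": 0, "rx": 0, "ry": 0, "rz": 0}]'

```text
clock: 10.22
tcp_pos: [0.542, -0.0895, -0.0141]
orientation: [-1.885, -2.059, -0.419]
contact_force: [-0.2, -5.0, -0.1]
grip_width: 0.05
gripper_force: 2.4
```

Call:
send_rows --deltas '[{"dx": -0.2, "dy": 4, "dz": 0, "rx": 0, "ry": 0, "rz": 0}, {"dx": -0.4, "dy": 8, "dz": 0, "rx": 0, "ry": 0, "rz": 0}, {"dx": -0.6, "dy": 12, "dz": 0, "rx": 0, "ry": 0, "rz": 0}, {"dx": -0.7, "dy": 14, "dz": 0, "rx": 0, "ry": 0, "rz": 0}, {"dx": -0.7, "dy": 14, "dz": 0, "rx": 0, "ry": 0, "rz": 0}]'

```text
clock: 10.63
tcp_pos: [0.541, -0.0743, -0.014]
orientation: [-1.882, -2.059, -0.42]
contact_force: [1.0, -1.7, -0.6]
grip_width: 0.0502
gripper_force: 1.4
```

Run:
```python
from m import *
o=r.get_obs();t=o['tcp_pos'];print(t,o['contact_force'])
for n in('top','scene'):
    f,W=look(n)
```

```text
[ 0.54102501 -0.07427745 -0.01402858] [ 0.97078542 -1.71655794 -0.62879892]
top lens [313. 227.] z0.210 ctr(minEnclosing) [538.3  26.5] mean [538.2  26.5] n 746 r 34.32655334472656
top lens [327. 286.] z0.293 ctr(minEnclosing) [411.5  -6.3] mean [411.5  -6.4] n 1820 r 48.527320861816406
top lens [424. 288.] z0.147 ctr(minEnclosing) [ 407.4 -235.7] mean [ 407.1 -235.6] n 323 r 23.854934692382812
scene lens [346. 155.] z0.294 ctr(minEnclosing) [410.9  -6. ] mean [411.8  -5.3] n 1227 r 47.38986587524414
scene lens [260. 163.] z0.148 ctr(minEnclosing) [ 405.7 -236.5] mean [ 406.2 -235.1] n 177 r 22.909297943115234
scene lens [331. 230.] z0.210 ctr(minEnclosing) [536.6  27. ] mean [538.1  27.5] n 686 r 33.82571792602539
```

Call:
send_rows --deltas '[{"dx": -0.1, "dy": 3, "dz": 0, "rx": 0, "ry": 0, "rz": 0}, {"dx": -0.3, "dy": 6, "dz": 0, "rx": 0, "ry": 0, "rz": 0}, {"dx": -0.5, "dy": 8, "dz": 0, "rx": 0, "ry": 0, "rz": 0}, {"dx": -0.5, "dy": 8, "dz": 0, "rx": 0, "ry": 0, "rz": 0}, {"dx": -0.5, "dy": 8, "dz": 0, "rx": 0, "ry": 0, "rz": 0}]'

```text
clock: 11.15
tcp_pos: [0.5409, -0.0675, -0.0141]
orientation: [-1.884, -2.059, -0.42]
contact_force: [0.7, -2.9, -1.1]
grip_width: 0.0498
gripper_force: 1.9
```

Run:
```python
from m import *
o=r.get_obs();t=o['tcp_pos'];print(t,o['contact_force'])
for n in('top','scene'):
    f,W=look(n)
```

```text
[ 0.54086394 -0.06746034 -0.01406638] [ 0.68845534 -2.861354   -1.10417269]
top lens [310. 227.] z0.210 ctr(minEnclosing) [538.4  33.2] mean [538.2  33.2] n 742 r 34.3200798034668
top lens [327. 286.] z0.293 ctr(minEnclosing) [411.5  -6.4] mean [411.5  -6.4] n 1816 r 48.500545501708984
top lens [425. 288.] z0.147 ctr(minEnclosing) [ 407.  -235.9] mean [ 407.1 -235.6] n 324 r 23.75911521911621
scene lens [346. 155.] z0.294 ctr(minEnclosing) [410.8  -6. ] mean [411.8  -5.4] n 1229 r 47.649269104003906
scene lens [260. 163.] z0.148 ctr(minEnclosing) [ 406.1 -235.7] mean [ 406.2 -234.6] n 174 r 22.123512268066406
scene lens [334. 232.] z0.210 ctr(minEnclosing) [538.2  33.6] mean [538.2  34.2] n 682 r 34.057403564453125
```

Call:
send_rows --deltas '[{"dx": 0, "dy": 1, "dz": 0, "rx": 0, "ry": 0, "rz": 0}, {"dx": -0.1, "dy": 2, "dz": 0, "rx": 0, "ry": 0, "rz": 0}, {"dx": -0.1, "dy": 2, "dz": 0, "rx": 0, "ry": 0, "rz": 0}, {"dx": -0.1, "dy": 2, "dz": 0, "rx": 0, "ry": 0, "rz": 0}]'

```text
clock: 11.58
tcp_pos: [0.5407, -0.0658, -0.0141]
orientation: [-1.885, -2.059, -0.419]
contact_force: [1.3, -4.2, -1.0]
grip_width: 0.0501
gripper_force: 2.3
```

Call:
send_rows --deltas '[{"dx": 0.2, "dy": -4, "dz": 0, "rx": 0, "ry": 0, "rz": 0}, {"dx": 1, "dy": -14, "dz": 0, "rx": 0, "ry": 0, "rz": 0}, {"dx": 2, "dy": -30, "dz": 0, "rx": 0, "ry": 0, "rz": 0}, {"dx": 4, "dy": -50, "dz": 0, "rx": 0, "ry": 0, "rz": 0}, {"dx": 6, "dy": -75, "dz": 5, "rx": 0, "ry": 0, "rz": 0}]'

```text
clock: 12.0
tcp_pos: [0.5458, -0.1406, -0.0096]
orientation: [-1.881, -2.058, -0.419]
contact_force: [-0.3, 0.3, 0.6]
grip_width: 0.05
gripper_force: 0.0
```

Call:
send_rows --deltas '[{"dx": 2, "dy": -25, "dz": 15, "rx": 0, "ry": 0, "rz": 0}, {"dx": 4, "dy": -50, "dz": 40, "rx": 0, "ry": 0, "rz": 0}, {"dx": 4, "dy": -70, "dz": 70, "rx": 0, "ry": 0, "rz": 0}, {"dx": 4, "dy": -70, "dz": 80, "rx": 0, "ry": 0, "rz": 0}, {"dx": 4, "dy": -70, "dz": 80, "rx": 0, "ry": 0, "rz": 0}]'

```text
clock: 12.42
tcp_pos: [0.5523, -0.214, 0.0736]
orientation: [-1.891, -2.06, -0.422]
contact_force: [1.2, 1.2, -1.0]
grip_width: 0.0498
gripper_force: 0.0
```

Run:
```python
from m import *
o=r.get_obs();t=o['tcp_pos'];print(t,o['contact_force'])
for n in('top','scene'):
    f,W=look(n); foot2(W,n,(.541,-.045))
    if n=='scene': cv2.imwrite('pics/end.png',f['frame'])
```

```text
[ 0.55232998 -0.21398434  0.0736123 ] [ 1.19896418  1.24735888 -1.01637574]
top lens [309. 227.] z0.210 ctr(minEnclosing) [538.2  34.7] mean [538.2  34.8] n 740 r 34.5242919921875
top lens [327. 286.] z0.293 ctr(minEnclosing) [411.4  -6.3] mean [411.5  -6.4] n 1822 r 48.51042175292969
top lens [424. 288.] z0.147 ctr(minEnclosing) [ 407.  -235.8] mean [ 407.  -235.6] n 322 r 23.567289352416992
top foot [540.8 -44.3] 34.2 355
scene lens [346. 155.] z0.294 ctr(minEnclosing) [411.7  -6.3] mean [411.9  -5.4] n 1230 r 47.82268142700195
scene lens [260. 163.] z0.148 ctr(minEnclosing) [ 406.1 -235.9] mean [ 406.5 -234.9] n 175 r 22.223905563354492
scene lens [334. 232.] z0.210 ctr(minEnclosing) [537.7  35.3] mean [538.   35.8] n 690 r 33.443546295166016
scene foot [538.1 -44.2] 35.3 499
```

View pics/end.png

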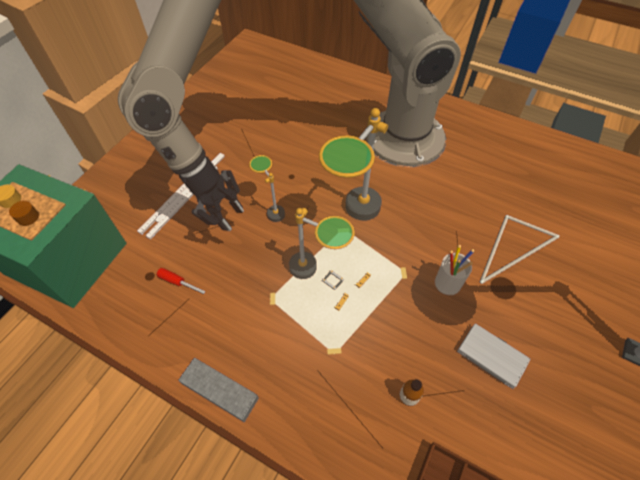

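The magnifier stands upright with its foot at (303,263) and its lens at (335,232). By coordinates the lens is within about 1 mm of the frame's centre. The frame (332,281) and the braces have not moved, and the gripper is clear. I hand in now.

```bash
python3 -c "
from bench import r
print(r.hand_in())"
```

```text
the job is handed in; nothing more can be done
None
```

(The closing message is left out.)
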